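# Seat a straightedge on two stop screws and nip it with the sliding jaw

### The job

Lay the straightedge with the round knob flat on the fixture plate, between the jaw and the two stop screws and centred on them, then slide it gently against the screws until its long edge bears on both tips at once, and hold it there for a second with a light steady push, about 5 N on each tip and never above 15 N. Then slide the jaw up until it holds the straightedge nipped against both tips, and let go. Leave the other things where they are.

Things in the scene. Friction and masses are not known exactly. Their poses are not given: they have to be found in the camera images.
- straightedge_knob (a point): centre of the black upright round knob (22 mm across, 35 mm tall) of the loose straightedge, half-way up it, 27.5 mm above the bar's underside. The knob stands at the middle of the top of a plain steel bar. Axes: x across the bar, y along it, z up. Being round, the knob can turn, stiffly, between two fingers
- straightedge: the same straightedge: bar 250 mm long, 30 mm wide, 10 mm thick, 0.4 to 0.7 kg, flat on the bench to the left or right of the plate; its long edges are alike; origin at the centre of the bar's underside, axes as for its knob
- plate: fixed dark steel plate, 240 mm along its x, 260 along y, 12 thick; stops near its +x edge (away from the robot), jaw on the -x side; origin at the centre of its underside. Dragging the straightedge over it takes 2 to 8 N, more if pressed down. Two strips 8 mm high, 12 wide, at y = -29 and +29 mm, x = -115 to 0 mm, guide the jaw
- stop_left: fixed stop block, 24 x 24 mm, 22 mm tall, on the plate's top at x = 108, y = +90 mm of the plate; origin under its centre, axes as the plate's. A round-tipped screw, 8 mm thick, 5.5 mm above the plate, stands out of its -x face towards the jaw, by 6 to 24 mm: set by hand, different on each stop and each time, rigid, and not measured. The straightedge is to touch its tip
- stop_right: the other stop block with its screw, alike, at x = 108, y = -90 mm of the plate; its screw stands out by its own amount, 6 to 24 mm, so the straightedge when home may lie up to 0.1 rad askew to the plate, its knob axis at x = 57 to 75 mm of the plate
- jaw (a joint): travel of the sliding jaw along the plate's +x, towards the stops, in m: 0 fully back (knob axis at x = -95 mm of the plate, y = 0), it starts at 0 to 0.02; 0.067 to 0.085 when its nose meets a straightedge that is home; end of travel 0.10. Stiff to slide, about 4 N, and it stays where it is left
- jaw_knob (a point): centre of the jaw's black upright round knob (22 mm across, 35 mm tall, standing on the jaw's top 26 mm above the bench), half-way up it, 43.5 mm above the bench. The jaw is a light metal bar 40 mm wide and 14 mm high
- jaw_nose (a point): foremost point of the jaw's rounded nose, 70 mm ahead (plate +x) of the jaw knob's axis, 18 mm above the bench
- parallel: bystander: plain steel bar 200 x 28 x 20 mm without a knob, on the bench on the other side of the plate from the straightedge; origin at its underside
- gear: bystander: spur gear 72 mm across, 28 mm tall, beyond the plate
- pulley: bystander: toothed belt pulley 52 mm across, 26 mm tall, beyond the plate
- bearing: bystander: steel ring 36 mm across, 11 mm tall, on a near corner of the plate
- bolt: bystander: hexagon bolt standing on its head on the other near corner of the plate, 20 mm across, 40 mm tall
- wrench: bystander: wrench beyond the plate
- screwdriver: bystander: screwdriver beyond the plate

How it is judged:
On the way:
1. The straightedge, flat on the plate, bears on both stops at once with a light push (1.5 to 10 N on each), pushed by the robot and not by the jaw (contact force between straightedge and stop_left between 1.5 and 10 N and contact force between straightedge and stop_right between 1.5 and 10 N and contact force between straightedge and jaw below 0.3 N and z of straightedge_knob in the frame of plate below 0.042 m), for 0.5 s.
At the end, for the whole second after the job is handed in: The straightedge lies flat on the plate, at rest, nipped: it presses on both stop screws and on the jaw, with more than 0.3 N on each of the three (contact force between straightedge and stop_left above 0.3 N and contact force between straightedge and stop_right above 0.3 N and contact force between straightedge and jaw above 0.3 N and z of straightedge_knob in the frame of plate below 0.042 m and linear speed of straightedge below 0.01 m/s); the robot touches nothing.
It fails at once if a stop is pressed with more than 15 N (contact force between any of stop_left, stop_right and anything else above 15 N).
It fails at once if a bystander is moved more than 25 mm (distance of any of parallel, gear, pulley, bearing, bolt, wrench, screwdriver from where it was at the start of the episode above 0.025 m).
It also fails if it takes over 70 s, if anything falls off the work surface, if the arm or the gripper's body presses on something with over 40 N, if the wrist force passes 120 N, or if a joint passes its speed limit or range.

### The arm

A 6-joint arm with a two-finger parallel gripper is mounted at the origin on the work surface. World frame = base frame: x ahead of the robot, y to its left, z up, the work surface at z = 0. Lengths are in m, angles in rad, forces in N, time in s.
With the tool pointing down it reaches from about 0.3 to 0.775 m from the base axis. Payload 14.6 kg.
Tool frame: the origin (TCP) lies on the centre line of the jaws, within the pads' length; the fingertips stand 25 mm ahead of it and the grasp point (between the pads) lies 6 mm ahead of it (ctrl.tip_reach is the distance from the TCP to the fingertips, in m); z points along the fingers, y is the line along which they close (so a half turn about z gives the same grasp; the last joint's range is limited). The gripper opens to 94 mm and grips with 3 to 60 N. Pads are 16 mm wide; open, the fingers measure 119 mm over their backs; the gripper's body (75 mm by 177 mm) begins 78 mm behind the grasp point.
Start: joints at [-1.354, 0.3, 1.521, -0, 1.321, -0.067], TCP at [0.154, -0.528, 0.23] pointing down, gripper open.
Joint ranges: [-3.03, 3.03], [-0.79, 2.21], [0.23, 2.52], [-1.04, 4.18], [0, 3.07], [-2.55, 2.55]. Speed limits (rad/s): [2.22, 2.22, 2.57, 3.14, 3.14, 3.14].

### API

Orientations are given as [roll, pitch, yaw] about the fixed x, y, z axes, in that order (R = Rz(yaw) Ry(pitch) Rx(roll)).
In Python, from station import ctrl gives the robot as it stands. The module is installed in compiled form; this text tells all that it offers.
- The arm moves only by the tool apply_moves, never from a script. Its argument "deltas" is a list of rows, each a list of 7 numbers: the closure in counts, from 0 (fully open) to 255 (shut), then the shift along the world's x, y, z in cm, then the turn, a rotation vector about the world's x, y, z in rad. In form: [[jaw, tx, ty, tz, ax, ay, az], ...]. A call has 1 to 10 rows; each row shifts and turns the commanded pose from where the row before left it; what a row does not reach is not made up. A row lasts 1/10 s, in which the tool goes at most 50 mm and 8.59 degrees, less where a joint would pass 70% of its speed; a pose out of reach is approached as far as the arm can. A call with a gripper value outside its range is refused whole. The fingers move at their own pace and stop on an object; "grip_force" is the grip in N (left out, the last holds). Time passes only in rows, so rows that do not move let the fingers close. It gives the time, the measured TCP pose, the force, the opening and the grip force at its end, in the units of the state.
- ctrl.get_obs(): the state, without advancing time (a new reading comes with each control period).
- ctrl.camera(name): name is "scene" or "side" or "wrist"; returns a dict with "img" (384x512x3 uint8, red, green, blue), "K" (3x3 intrinsics, pixels), "pose" (4x4, takes a point from camera to world coordinates); the wrist camera has in their place "hand_eye" (4x4, takes a point from camera to tool coordinates, whose origin is the TCP and whose axes are the flange's). Camera axes: x right, y up, looking along -z (the intrinsics and any distortion apply to the point x, -y, -z); pixel columns grow to the right and rows downward; lengths in m; the calibration is good to about 2 mm. The wrist camera is an equidistant fisheye: a pixel r from the principal point sees the ray r / f radians off the axis. A picture is of the moment at which its call begins: read the wrist's pose just before it. There is no depth.
- ctrl.hand_in(): hands the job in; it is judged then, once.
The state is a dict: "time_s": time; "qpos": joint angles; "joint_vel": joint speeds; "tau": joint torques, N m; "ee_pos": TCP position; "eef_rot": TCP orientation; "force": force on the tool from outside, world axes, zero at the start; "moment": the same for the moment, N m; "grip_width": finger opening in m; "grip_force": force on a finger pad.
Only numpy, scipy, OpenCV 4.12 (cv2) and the standard library are available. Lean on these libraries where they do the work, as an engineer would, in place of code of your own. Each camera call takes 0.05 s, during which the arm holds its last target. There are 200 camera calls.

## Working session

There is one attempt and no reset: what is moved stays moved. The work goes in short steps, Python scripts to look and compute and a tool call to move; the robot and the scene stay as the last step left them, time stands still between calls to the robot, and variables do not carry over. Pictures are saved under pics/ and viewed, at most 10 in all, crops included, and the job is handed in when it is done.

Besides the shell and the picture viewer there is one more tool, called after "Call:" by a JSON object that holds its "fn" and its "kwargs". apply_moves: Moves the arm, as the interface text tells. Its arguments: {"type":"object","properties":{"deltas":{"type":"array"},"grip_force":{"type":"number"}},"required":["deltas"]}

```bash
mkdir -p pics; python3 - <<'E'
from station import ctrl
import cv2,numpy as np
np.set_printoptions(precision=4,suppress=True)
o=ctrl.get_obs();print(o)
for n in("scene","side"):
    c=ctrl.camera(n);cv2.imwrite(f"pics/{n}0.png",c["img"][:,:,::-1]);print(n,c["K"],c["pose"])
    np.savez(f"{n}0.npz",**c)
E
```

```text
{'time_s': 0.0, 'qpos': array([-1.3536,  0.3005,  1.5216,  0.    ,  1.3207, -0.0666]), 'joint_vel': array([ 0.0005, -0.0001, -0.0006, -0.0004, -0.0007, -0.0001]), 'tau': array([  0.0003, -53.1817, -35.273 ,   0.0709,   0.0245,  -0.0001]), 'ee_pos': array([ 0.1539, -0.5278,  0.2299]), 'eef_rot': array([-3.1404, -0.0001,  0.2838]), 'force': array([ 0.2543, -0.0051, -0.3311]), 'moment': array([-0.0081, -0.0184,  0.0059]), 'grip_force': 0.0, 'grip_width': 0.09411576485443}
scene [[471.0255   0.     258.0768]
 [  0.     471.0255 191.8536]
 [  0.       0.       1.    ]] [[-0.5047 -0.5868  0.6332  1.2822]
 [ 0.8631 -0.3284  0.3836  0.4123]
 [-0.0172  0.7402  0.6722  0.782 ]
 [ 0.      0.      0.      1.    ]]
side [[458.3137   0.     258.284 ]
 [  0.     458.3137 191.2539]
 [  0.       0.       1.    ]] [[-0.7614  0.4479 -0.4686  0.1481]
 [-0.6481 -0.5115  0.5642  0.5315]
 [ 0.013   0.7334  0.6797  0.7165]
 [ 0.      0.      0.      1.    ]]
```

View pics/scene0.png

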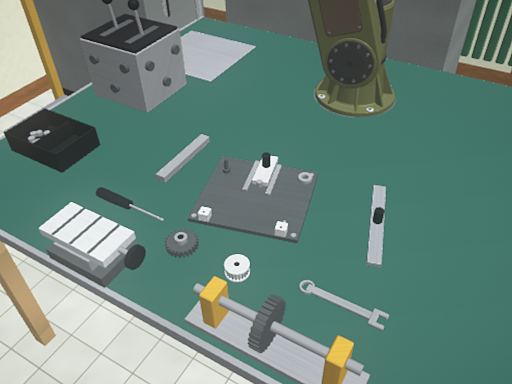

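View pics/side0.png

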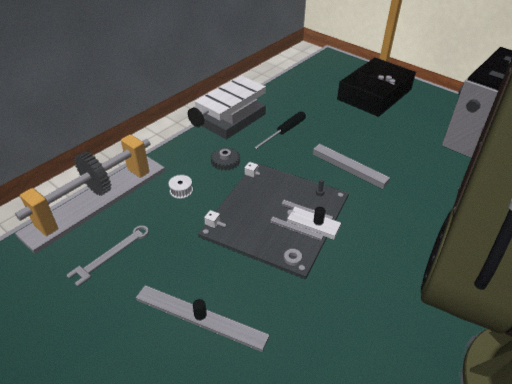

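Scene: straightedge knob at (378,215), jaw knob (266,160), stops (205,213) and (282,229). Side: straightedge knob (200,309), jaw knob (320,216), stops (252,170) and (213,219).

```bash
cat > h.py <<'E'
import cv2,numpy as np
np.set_printoptions(precision=4,suppress=True)
def ray(c,u,v):
    K,P=c["K"],c["pose"]
    d=np.array([(u-K[0,2])/K[0,0],-(v-K[1,2])/K[1,1],-1.])
    return P[:3,3],P[:3,:3]@d
def onz(c,uv,z):
    o,d=ray(c,*uv);return o+d*(z-o[2])/d[2]
def tri(c1,p1,c2,p2):
    A=[];b=[]
    for c,p in((c1,p1),(c2,p2)):
        o,d=ray(c,*p);d=d/np.linalg.norm(d);M=np.eye(3)-np.outer(d,d);A.append(M);b.append(M@o)
    x=np.linalg.lstsq(np.vstack(A),np.hstack(b),rcond=None)[0]
    return x,np.linalg.norm(np.vstack(A)@x-np.hstack(b))
def blob(mask,near,r):
    "contour of mask nearest to a pixel, within a window"
    m=np.zeros_like(mask);x,y=near;s=np.s_[max(0,y-r):y+r,max(0,x-r):x+r];m[s]=mask[s]
    cs,_=cv2.findContours(m,cv2.RETR_EXTERNAL,cv2.CHAIN_APPROX_NONE)
    c=max(cs,key=cv2.contourArea);M=cv2.moments(c)
    return c,np.array([M["m10"]/M["m00"],M["m01"]/M["m00"]]),M["m00"]
E
python3 - <<'E'
from h import *
S,D=np.load("scene0.npz"),np.load("side0.npz")
def masks(c):
    h=cv2.cvtColor(c["img"],cv2.COLOR_RGB2HSV);g=c["img"].max(2)
    return (g<35).astype(np.uint8),((g>110)&(h[...,1]<60)).astype(np.uint8),((g<100)&(h[...,1]<60)).astype(np.uint8)
ms,md=masks(S),masks(D)
for n,a,b,r,k in(("se knob",(378,215),(200,309),14,0),("jaw knob",(266,160),(320,216),14,0),("stopL",(205,213),(252,170),11,1),("stopR",(282,229),(213,219),11,1)):
    _,p,A=blob(ms[k],a,r);_,q,B=blob(md[k],b,r)
    print(n,p,A,q,B,*tri(S,p,D,q))
for n,c,m,p,r in(("S",S,ms,(376,230),55),("D",D,md,(225,325),85)):
    k,_,A=blob(m[1]|m[0]|m[2] if 0 else m[1],p,r);R=cv2.minAreaRect(k);print(n,"bar",R,A)
    for q in cv2.boxPoints(R):print("  ",onz(c,q,.01))
for n,c,m,p,r in(("S",S,ms,(255,198),75),("D",D,md,(275,215),80)):
    k,_,A=blob(cv2.morphologyEx(m[2]|m[0],cv2.MORPH_OPEN,np.ones((3,3))),p,r);k=cv2.convexHull(k)
    q=cv2.approxPolyN(k,4)[0] if hasattr(cv2,"approxPolyN") else cv2.boxPoints(cv2.minAreaRect(k))
    print(n,"plate",A);[print("  ",x,onz(c,x,.012)) for x in q]
E
```

```text
Traceback (most recent call last):
  File "h.py", line 20, in blob
    return c,np.array([M["m10"]/M["m00"],M["m01"]/M["m00"]]),M["m00"]
                       ~~~~~~~~^~~~~~~~~
ZeroDivisionError: float division by zero
```

```bash
cat > p.py <<'E'
from h import *
S,D=np.load("scene0.npz"),np.load("side0.npz")
def masks(c):
    h=cv2.cvtColor(c["img"],cv2.COLOR_RGB2HSV);g=c["img"].max(2)
    return (g<45).astype(np.uint8),((g>110)&(h[...,1]<60)).astype(np.uint8),((g<100)&(h[...,1]<60)).astype(np.uint8),(g>185).astype(np.uint8)
ms,md=masks(S),masks(D)
for n,c,p in (("S",S,(378,215)),("S",S,(255,205)),("S",S,(205,213)),("D",D,(200,309)),("D",D,(252,170)),("S",S,(372,245)),("S",S,(345,200))):print(n,p,c["img"][p[1],p[0]])
for n,a,b,r,k in(("se knob",(378,215),(200,309),14,0),("jaw knob",(266,160),(320,216),14,0),("stopL",(205,213),(252,170),11,3),("stopR",(282,229),(213,219),11,3)):
  try:
    _,p,A=blob(ms[k],a,r);_,q,B=blob(md[k],b,r)
    print(n,p,A,q,B,*tri(S,p,D,q))
  except Exception as e:print(n,e)
for n,c,m,p,r in(("S",S,ms,(376,230),55),("D",D,md,(205,318),75)):
    k,_,A=blob(m[1],p,r);R=cv2.minAreaRect(k);print(n,"bar",R,A)
    for q in cv2.boxPoints(R):print("  ",onz(c,q,.01))
for n,c,m,p,r in(("S",S,ms,(255,198),75),("D",D,md,(275,215),80)):
    k,_,A=blob(cv2.morphologyEx(m[2]|m[0],cv2.MORPH_OPEN,np.ones((3,3))),p,r);k=cv2.convexHull(k)
    q=cv2.approxPolyN(k,4)[0]
    print(n,"plate",A);[print("  ",x,onz(c,x,.012)) for x in q]
E
python3 p.py
```

```text
S (378, 215) [42 55 52]
S (255, 205) [102 111 113]
S (205, 213) [243 245 246]
D (200, 309) [19 22 23]
D (252, 170) [178 176 181]
S (372, 245) [179 185 191]
S (345, 200) [ 71 123 112]
se knob float division by zero
jaw knob float division by zero
stopL [204.0874 210.6943] 72.5 [251.014  165.9193] 47.5 [ 0.6898 -0.092   0.0311] 0.0007264747433810542
stopR [281.1282 225.6607] 84.5 [211.4726 215.411 ] 73.0 [0.6457 0.0835 0.0315] 0.0004507383980993536
S bar ((376.51763916015625, 225.7705841064453), (15.262603759765625, 81.83516693115234), 4.39870548248291) 919.5
   [0.6431 0.2812 0.01  ]
   [0.3942 0.2032 0.01  ]
   [0.3802 0.2372 0.01  ]
   [0.6306 0.3095 0.01  ]
D bar ((201.51724243164062, 317.2069396972656), (137.41455078125, 18.569536209106445), 21.801406860351562) 1878.5
   [0.616  0.3115 0.01  ]
   [0.6363 0.2794 0.01  ]
   [0.3906 0.205  0.01  ]
   [0.3793 0.2366 0.01  ]
S plate 142.0
   [273 235] [0.6632 0.0731 0.012 ]
   [273 238] [0.6709 0.0775 0.012 ]
   [205 224] [ 0.7094 -0.0774  0.012 ]
   [205 221] [ 0.7016 -0.0829  0.012 ]
D plate 8242.0
   [352 186] [ 0.4832 -0.2088  0.012 ]
   [305 279] [0.4108 0.0734 0.012 ]
   [195 236] [0.644  0.1341 0.012 ]
   [253 163] [ 0.7087 -0.1215  0.012 ]
```

Stops triangulate 181 mm apart (expected 180) → plate yaw ≈ 0.245, origin ≈ (0.563, −0.030). The two views put the bar centre at about (0.511, 0.257), direction 0.30 rad. Moving above it.

Call:
{"fn": "apply_moves", "kwargs": {"deltas": [[0, 1.8, 3.9, 0, 0, 0, 0], [0, 1.8, 3.9, 0, 0, 0, 0], [0, 1.8, 3.9, 0, 0, 0, 0], [0, 1.8, 3.9, 0, 0, 0, 0], [0, 1.8, 3.9, 0, 0, 0, 0], [0, 1.8, 3.9, 0, 0, 0, 0], [0, 1.8, 3.9, 0, 0, 0, 0], [0, 1.8, 3.9, 0, 0, 0, 0], [0, 1.8, 3.9, 0, 0, 0, 0], [0, 1.8, 3.9, 0, 0, 0, 0]], "grip_force": 30}}

```text
time_s: 1.1
ee_pos: [0.3342, -0.1363, 0.2305]
eef_rot: [3.141, -0.0, 0.284]
force: [0.4, -0.8, 0.1]
grip_width: 0.0937
grip_force: 0.0
```

Call:
{"fn": "apply_moves", "kwargs": {"deltas": [[0, 1.8, 3.9, 0, 0, 0, 0], [0, 1.8, 3.9, 0, 0, 0, 0], [0, 1.8, 3.9, 0, 0, 0, 0], [0, 1.8, 3.9, 0, 0, 0, 0], [0, 1.8, 3.9, 0, 0, 0, 0], [0, 1.8, 3.9, 0, 0, 0, 0], [0, 1.8, 3.9, 0, 0, 0, 0], [0, 1.8, 3.9, 0, 0, 0, 0], [0, 1.8, 3.9, 0, 0, 0, 0], [0, 1.5, 3.5, 0, 0, 0, 0.02]]}}

```text
time_s: 2.1
ee_pos: [0.5113, 0.2499, 0.2299]
eef_rot: [3.142, 0.001, 0.304]
force: [-0.2, -0.8, -0.4]
grip_width: 0.094
grip_force: 0.0
```

```bash
cat >> h.py <<'E'
from scipy.spatial.transform import Rotation as Ro
def wrist(ctrl,name):
    o=ctrl.get_obs();c=ctrl.camera("wrist");T=np.eye(4);T[:3,:3]=Ro.from_euler("xyz",o["eef_rot"]).as_matrix();T[:3,3]=o["ee_pos"]
    c["pose"]=T@c["hand_eye"];cv2.imwrite(f"pics/{name}.png",c["img"][:,:,::-1]);np.savez(name+".npz",**c);return o,c
def wray(c,u,v):
    K,P=c["K"],c["pose"];x=np.array([(u-K[0,2])/K[0,0],(v-K[1,2])/K[1,1]]);r=np.linalg.norm(x)
    s=np.sin(r)/max(r,1e-9);d=np.array([x[0]*s,-x[1]*s,-np.cos(r)]);return P[:3,3],P[:3,:3]@d
def wz(c,uv,z):
    o,d=wray(c,*uv);return o+d*(z-o[2])/d[2]
E
python3 - <<'E'
from station import ctrl
from h import *
o,c=wrist(ctrl,"w1");print(o["ee_pos"],o["eef_rot"],o["force"],o["moment"],c["K"],c["hand_eye"])
E
```

```text
[0.5113 0.2499 0.2299] [3.1416 0.0007 0.3043] [-0.2437 -0.7754 -0.3766] [-0.0186 -0.     -0.0034] [[297.3186   0.     254.7093]
 [  0.     297.3186 187.774 ]
 [  0.       0.       1.    ]] [[-0.0007  0.969   0.2471  0.071 ]
 [ 1.      0.0008 -0.0004 -0.0002]
 [-0.0006  0.2471 -0.969  -0.155 ]
 [ 0.      0.      0.      1.    ]]
```

View pics/w1.png

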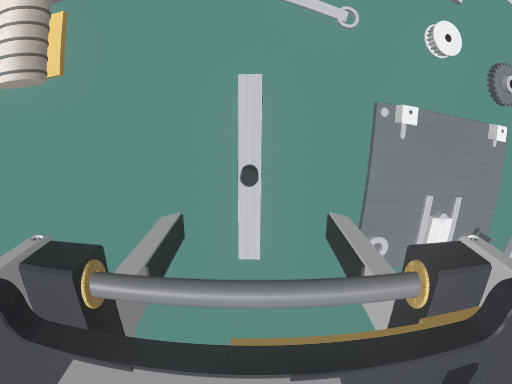

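Wrist view: bar from (250,74) to (249,259), knob at (249,175), plate upper right.

```bash
python3 - <<'E'
from h import *
c=dict(np.load("w1.npz"));im=c["img"];g=im.max(2)
h=cv2.cvtColor(im,cv2.COLOR_RGB2HSV)
m=((h[...,1]<60)&(g>110)).astype(np.uint8)
k,_,A=blob(cv2.morphologyEx(m,cv2.MORPH_CLOSE,np.ones((3,3))),(250,166),97)
m2=np.zeros_like(m);m2[60:270,225:275]=m[60:270,225:275]
ys,xs=np.nonzero(m2);print(ys.min(),ys.max())
def mid(y):
    x=np.nonzero(m2[y])[0];return (x.min()+x.max())/2
a=wz(c,(mid(ys.min()+2),ys.min()-.5),.01);b=wz(c,(mid(ys.max()-2),ys.max()+.5),.01)
print(a,b,np.linalg.norm(a-b),(a+b)/2,np.arctan2(a[1]-b[1],a[0]-b[0]))
_,p,A=blob((g<60).astype(np.uint8),(249,175),16);print(p,A,wz(c,p,.035))
E
```

```text
74 259
[0.6257 0.2919 0.01  ] [0.3852 0.2189 0.01  ] 0.25132486501593504 [0.5054 0.2554 0.01  ] 0.29471770624402005
[253.  168.5] 1.0 [0.5159 0.2535 0.035 ]
```

```bash
python3 - <<'E'
from h import *
c=dict(np.load("w1.npz"));g=c["img"].max(2)
m=(g<80).astype(np.uint8);w=m[155:195,235:265];ys,xs=np.nonzero(w);print(ys.min()+155,ys.max()+155,xs.min()+235,xs.max()+235,len(ys),g[175,249])
u=(xs.min()+xs.max())/2+235
print(wz(c,(u,ys.min()+155),.045),wz(c,(u,ys.max()+155),.0451),wz(c,(u,ys.max()+155),.01))
E
```

```text
165 185 241 257 280 74
[0.5203 0.2597 0.045 ] [0.4975 0.2527 0.0451] [0.489  0.2507 0.01  ]
```

Call:
{"fn": "apply_moves", "kwargs": {"deltas": [[0, -0.3, 0.6, -3, 0, 0, 0], [0, 0, 0, -4, 0, 0, 0], [0, 0, 0, -4, 0, 0, 0], [0, 0, 0, -4, 0, 0, 0], [0, 0, 0, -2.2, 0, 0, 0], [0, 0, 0, -1.9, 0, 0, -0.005], [0, 0, 0, 0, 0, 0, 0]]}}

```text
time_s: 2.85
ee_pos: [0.5066, 0.2533, 0.0368]
eef_rot: [3.141, 0.005, 0.299]
force: [0.4, 0.7, 0.4]
grip_width: 0.0938
grip_force: 0.0
```

Call:
{"fn": "apply_moves", "kwargs": {"deltas": [[255, 0, 0, 0, 0, 0, 0], [255, 0, 0, 0, 0, 0, 0], [255, 0, 0, 0, 0, 0, 0], [255, 0, 0, 0, 0, 0, 0], [255, 0, 0, 0, 0, 0, 0], [255, 0, 0, 0, 0, 0, 0], [255, 0, 0, 0, 0, 0, 0], [255, 0, 0, 0, 0, 0, 0]]}}

```text
time_s: 3.65
ee_pos: [0.508, 0.254, 0.0395]
eef_rot: [3.142, 0.0, 0.299]
force: [-0.0, -0.6, -0.5]
grip_width: 0.0335
grip_force: 0.0
```

Call:
{"fn": "apply_moves", "kwargs": {"deltas": [[255, 0, 0, 0, 0, 0, 0], [255, 0, 0, 0, 0, 0, 0], [255, 0, 0, 0, 0, 0, 0], [255, 0, 0, 0, 0, 0, 0], [255, 0, 0, 0, 0, 0, 0]]}}

```text
time_s: 4.15
ee_pos: [0.508, 0.2543, 0.0395]
eef_rot: [-3.141, -0.0, 0.299]
force: [-0.4, 4.9, 0.9]
grip_width: 0.0209
grip_force: 30.0
```

Call:
{"fn": "apply_moves", "kwargs": {"deltas": [[255, 0, 0, 1, 0, 0, 0], [255, 0, 0, 2, 0, 0, 0], [255, 0, 0, 3, 0, 0, 0], [255, 0, 0, 2, 0, 0, 0], [255, 0, 0, 0, 0, 0, 0], [255, 0, 0, 0, 0, 0, 0]]}}

```text
time_s: 4.75
ee_pos: [0.5076, 0.2536, 0.1187]
eef_rot: [3.141, 0.001, 0.299]
force: [-0.2, -0.2, -6.3]
grip_width: 0.0212
grip_force: 30.0
```

```bash
python3 - <<'E'
from station import ctrl
from h import *
o,c=wrist(ctrl,"w2");print(o["ee_pos"],o["eef_rot"],o["force"],o["moment"],o["grip_width"],o["grip_force"])
E
```

```text
[0.5076 0.2536 0.1187] [3.1412 0.001  0.2986] [-0.1593 -0.2455 -6.3116] [ 0.0235  0.037  -0.0122] 0.02118604754167484 29.990057051181793
```

View pics/w2.png

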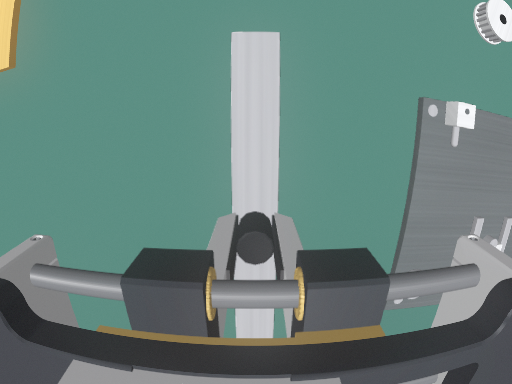

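Bar gripped and hanging straight (knob at (254,235) between the fingers), ≈0.6 kg. Carry it over the plate, turning +1.517.

Call:
{"fn": "apply_moves", "kwargs": {"deltas": [[255, 0.4, -1.2, 0.5, 0, 0, 0.06], [255, 0.7, -2.2, 0.5, 0, 0, 0.12], [255, 0.7, -2.2, 0, 0, 0, 0.12], [255, 0.7, -2.2, 0, 0, 0, 0.12], [255, 0.7, -2.2, 0, 0, 0, 0.12], [255, 0.7, -2.2, 0, 0, 0, 0.12], [255, 0.7, -2.2, 0, 0, 0, 0.12], [255, 0.7, -2.2, 0, 0, 0, 0.12], [255, 0.7, -2.2, 0, 0, 0, 0.12], [255, 0.7, -2.2, 0, 0, 0, 0.12]]}}

```text
time_s: 5.8
ee_pos: [0.5745, 0.043, 0.1276]
eef_rot: [-3.139, 0.001, 1.444]
force: [0.1, -0.3, -5.7]
grip_width: 0.0218
grip_force: 30.0
```

Call:
{"fn": "apply_moves", "kwargs": {"deltas": [[255, 0.7, -2.2, 0, 0, 0, 0.12], [255, 0.7, -2.2, 0, 0, 0, 0.12], [255, 0.7, -1.6, 0, 0, 0, 0.08], [255, 0.4, -0.9, 0, 0, 0, 0.05], [255, 0, 0, 0, 0, 0, 0.0], [255, 0, 0, 0, 0, 0, 0]]}}

```text
time_s: 6.4
ee_pos: [0.5994, -0.0247, 0.1281]
eef_rot: [-3.139, -0.001, 1.807]
force: [0.2, 0.8, -5.2]
grip_width: 0.0215
grip_force: 30.0
```

```bash
python3 - <<'E'
from station import ctrl
from h import *
o,c=wrist(ctrl,"w3");print(o["ee_pos"],o["eef_rot"],o["force"],o["moment"],o["grip_width"],o["grip_force"])
E
```

```text
[ 0.5994 -0.0247  0.1281] [-3.1395 -0.0008  1.807 ] [ 0.2479  0.7521 -5.2499] [-0.0152 -0.1232 -0.0081] 0.021491724982361342 29.990327954292297
```

View pics/w3.png

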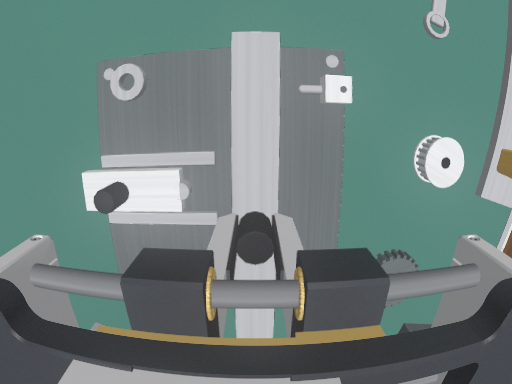

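Left stop block at (336,89) with its screw tip at ~(300,89); jaw knob (112,197), nose ~(188,190); plate +y edge corners (97,63) and (343,52).

```bash
python3 - <<'E'
from h import *
c=dict(np.load("w3.npz"));im=c["img"];g=im.max(2)
for n,p,z in(("corner-+",(97,63),.012),("corner++",(343,52),.012),("stop top face centre",(335,90),.034),("tip guess",(300,89),.0175),("nose",(188,190),.018),("jawknob top",(105,202),.061)):print(n,wz(c,p,z))
print(g[86:93,290:330:2])
m=(g>200).astype(np.uint8);k,p,A=blob(m,(336,89),18);print(p,A,wz(c,p,.034),cv2.minAreaRect(k))
c2=dict(np.load("w1.npz"));m=(c2["img"].max(2)>225).astype(np.uint8)
for n in((406,115),(498,131)):
    k,p,A=blob(m,n,13);print(p,A,wz(c2,p,.034))
E
```

```text
corner-+ [0.4159 0.0651 0.012 ]
corner++ [0.6473 0.1228 0.012 ]
stop top face centre [0.6429 0.0817 0.034 ]
tip guess [0.6157 0.0761 0.0175]
nose [ 0.5373 -0.0378  0.018 ]
jawknob top [ 0.4734 -0.0527  0.061 ]
[[129 131 127 130 123 185 197 197 197 198 198 197 197 195 193 193 150 144
  234 238]
 [130 131 126 128 135 191 199 199 199 198 197 198 198 198 198 198 154 142
  235 239]
 [131 130 127 129 143 189 198 199 199 199 198 198 199 199 198 198 163 142
  236 238]
 [128 131 128 130 135 183 200 198 198 199 200 199 199 199 199 199 160 142
  237 238]
 [128 130 129 130 129 171 189 191 191 192 193 194 195 195 196 197 162 141
  238 238]
 [129 131 128 129 126 149 169 173 174 175 176 178 179 180 182 183 157 141
  239 239]
 [130 130 128 129 127 131 146 149 151 152 154 154 155 158 159 161 146 142
  238 238]]
[338.3475  88.5024] 660.5 [0.6454 0.0838 0.034 ] ((338.0, 88.5), (27.0, 26.0), 90.0)
[409.508  114.8035] 229.0 [0.6451 0.0837 0.034 ]
[501.323  133.1858] 113.0 [ 0.6893 -0.0911  0.034 ]
```

```bash
python3 - <<'E'
from h import *
c=dict(np.load("w1.npz"));g=c["img"].max(2)
D=np.load("side0.npz")
O=np.array([.5623,-.030]);ex=np.array([np.cos(.246),np.sin(.246)]);ey=np.array([-ex[1],ex[0]])
pl=lambda p:(np.dot(p[:2]-O,ex)*1e3,np.dot(p[:2]-O,ey)*1e3)
for n,s in(("L",np.s_[118:142:1,396:412:2]),("R",np.s_[132:154:1,486:502:2])):print(n,s[0].start,s[1].start);print(g[s])
for p in((403.5,138),(493,147)):print(p,pl(wz(c,p,.0175)))
d=cv2.resize(D["img"][155:235,195:275,::-1],None,fx=7,fy=7,interpolation=cv2.INTER_CUBIC);cv2.imwrite("pics/sc.png",d)
E
```

```text
L 118 396
[[179 179 183 231 241 241 241 240]
 [178 177 181 239 243 242 242 241]
 [177 178 182 244 243 243 243 242]
 [180 179 180 242 240 241 242 243]
 [153 162 171 235 239 239 239 240]
 [125 129 137 204 221 227 242 242]
 [126 125 126 187 188 144 144 172]
 [126 126 128 191 199 150 124 124]
 [126 126 129 193 199 138 124 123]
 [125 126 125 193 199 125 124 124]
 [127 125 126 194 199 131 124 124]
 [127 127 131 195 199 132 127 126]
 [128 129 143 196 199 131 123 123]
 [126 127 145 198 199 128 126 125]
 [124 123 148 198 201 123 126 127]
 [124 123 151 198 200 122 123 124]
 [125 124 156 198 198 124 124 122]
 [124 126 161 198 196 122 122 123]
 [124 126 162 199 191 125 125 124]
 [126 127 148 195 180 124 125 123]
 [127 127 129 174 146 125 125 123]
 [125 125 124 136 124 125 126 127]
 [126 123 124 123 124 123 123 125]
 [127 126 125 126 123 125 124 124]]
R 132 486
[[127 149 180 183 184 183 243 244]
 [125 159 179 182 185 184 240 241]
 [124 185 180 182 186 182 242 241]
 [126 171 179 180 183 187 242 242]
 [128 178 180 179 183 199 243 243]
 [126 180 180 181 181 202 244 244]
 [125 170 181 182 179 201 244 245]
 [122 123 131 144 165 226 241 242]
 [127 126 124 124 198 188 214 243]
 [125 127 128 132 199 173 120 145]
 [124 123 126 137 199 179 124 123]
 [120 122 123 143 200 143 128 130]
 [124 123 124 148 200 125 125 125]
 [126 125 127 142 200 127 120 124]
 [124 124 126 121 184 127 125 122]
 [123 125 124 123 119 127 126 127]
 [125 125 125 124 125 124 124 125]
 [124 124 125 125 125 126 124 124]
 [127 127 126 125 125 127 126 126]
 [127 127 128 126 126 127 123 126]
 [126 127 127 126 126 128 126 127]
 [125 127 126 126 124 126 126 128]]
(403.5, 138) (np.float64(76.45827984851306), np.float64(86.71164570943631))
(493, 147) (np.float64(84.33552278059786), np.float64(-91.04014634297528))
```

View pics/sc.png

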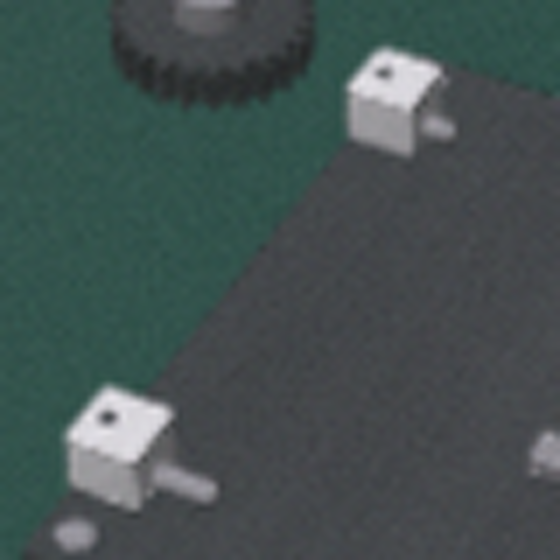

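Left screw stands out more (tip x≈76.5 mm), right tip x≈84.8 mm → home skew ≈ +0.046 rad, knob home ≈ x 65.6 mm. Turn to match and lower.

Call:
{"fn": "apply_moves", "kwargs": {"deltas": [[255, -0.1, 0.4, -1.0, 0, 0, 0.056], [255, 0, 0, -2.0, 0, 0, 0], [255, 0, 0, -2.0, 0, 0, 0], [255, 0, 0, -1.5, 0, 0, 0], [255, 0, 0, -0.5, 0, 0, 0], [255, 0, 0, -0.3, 0, 0, 0], [255, 0, 0, 0, 0, 0, 0], [255, 0, 0, 0, 0, 0, 0], [255, 0, 0, 0, 0, 0, 0]]}}

```text
time_s: 7.35
ee_pos: [0.5993, -0.021, 0.0572]
eef_rot: [3.141, 0.0, 1.865]
force: [-0.2, -0.3, -5.1]
grip_width: 0.0216
grip_force: 30.0
```

Call:
{"fn": "apply_moves", "kwargs": {"deltas": [[255, 0, 0, -0.1, 0, 0, 0], [255, 0, 0, -0.1, 0, 0, 0], [255, 0, 0, -0.1, 0, 0, 0], [255, 0, 0, 0, 0, 0, 0], [255, 0, 0, 0, 0, 0, 0]]}}

```text
time_s: 7.85
ee_pos: [0.599, -0.021, 0.0534]
eef_rot: [-3.142, -0.0, 1.865]
force: [0.2, 0.7, -5.9]
grip_width: 0.0216
grip_force: 30.0
```

```bash
cat > o.py <<'E'
from station import ctrl
from h import *
o=ctrl.get_obs();f=o["force"];ex=np.array([np.cos(.246),np.sin(.246)]);ey=np.array([-ex[1],ex[0]]);p=o["ee_pos"]-[.5623,-.03,0]
print("t",round(o["time_s"],2),"plate xy mm",1e3*(p[:2]@ex),1e3*(p[:2]@ey),"z",1e3*p[2],"yaw",o["eef_rot"],"F",f[:2]@ex,f[:2]@ey,f[2],"M",o["moment"],"Mx,My pl",o["moment"][:2]@ex,o["moment"][:2]@ey,o["grip_width"],o["grip_force"])
E
python3 o.py
```

```text
t 7.85 plate xy mm 37.79001562083062 -0.18693890172527738 z 53.40158591403516 yaw [-3.1415 -0.      1.8648] F 0.38473854711374206 0.5864775535200917 -5.880409995867852 M [-0.0277 -0.1115  0.0002] Mx,My pl -0.05397615690892275 -0.10138780517124363 0.021606958229830747 29.990386068820953
```

Still hanging; keep lowering.

Call:
{"fn": "apply_moves", "kwargs": {"deltas": [[255, 0, 0, -0.1, 0, 0, 0], [255, 0, 0, -0.05, 0, 0, 0], [255, 0, 0, -0.05, 0, 0, 0], [255, 0, 0, 0, 0, 0, 0], [255, 0, 0, 0, 0, 0, 0]]}}

```text
time_s: 8.35
ee_pos: [0.599, -0.021, 0.0516]
eef_rot: [-3.142, 0.0, 1.865]
force: [-1.6, 0.2, -3.1]
grip_width: 0.0215
grip_force: 30.0
```

Call:
{"fn": "apply_moves", "kwargs": {"deltas": [[255, 0, 0, -0.03, 0, 0, 0], [255, 0, 0, -0.03, 0, 0, 0], [255, 0, 0, 0, 0, 0, 0], [255, 0, 0, 0, 0, 0, 0]]}}

```text
time_s: 8.75
ee_pos: [0.599, -0.021, 0.0515]
eef_rot: [3.142, 0.0, 1.865]
force: [-5.6, 0.4, 5.2]
grip_width: 0.0218
grip_force: 30.0
```

```bash
python3 o.py
```

```text
t 8.75 plate xy mm 37.78149795409256 -0.21548043838596015 z 51.51000995847615 yaw [3.1415 0.0001 1.8648] F -5.343476634880461 1.8052766481369211 5.241722483957619 M [-0.0033  1.0597  0.0093] Mx,My pl 0.2549037175098983 1.0286093037746076 0.021781064123573397 29.999159574508667
```

Call:
{"fn": "apply_moves", "kwargs": {"deltas": [[255, 0, 0, 0.03, 0, 0, 0], [255, 0.19, 0.05, 0, 0, 0, 0], [255, 0.29, 0.07, 0, 0, 0, 0], [255, 0.29, 0.07, 0, 0, 0, 0], [255, 0.29, 0.07, 0, 0, 0, 0], [255, 0.29, 0.07, 0, 0, 0, 0], [255, 0.29, 0.07, 0, 0, 0, 0], [255, 0.19, 0.05, 0, 0, 0, 0], [255, 0.1, 0.025, 0, 0, 0, 0]]}}

```text
time_s: 9.65
ee_pos: [0.6182, -0.0165, 0.0516]
eef_rot: [-3.141, 0.0, 1.865]
force: [-7.9, -2.3, 5.0]
grip_width: 0.0216
grip_force: 30.0
```

```bash
python3 o.py
```

```text
t 9.65 plate xy mm 57.51450899040143 -0.5100428442952747 z 51.555230378534986 yaw [-3.1409  0.0002  1.8648] F -8.199898461677845 -0.28946919359610906 5.032308023682775 M [-0.4113  1.3933 -0.0479] Mx,My pl -0.05958142710609466 1.4514627074173903 0.021640252562806123 30.002065300941467
```

Call:
{"fn": "apply_moves", "kwargs": {"deltas": [[255, 0.05, 0.012, 0, 0, 0, 0], [255, 0.05, 0.012, 0, 0, 0, 0], [255, 0.05, 0.012, 0, 0, 0, 0], [255, 0.05, 0.012, 0, 0, 0, 0]]}}

```text
time_s: 10.05
ee_pos: [0.6201, -0.016, 0.0516]
eef_rot: [-3.141, 0.0, 1.865]
force: [-6.8, -1.9, 4.0]
grip_width: 0.0218
grip_force: 30.0
```

```bash
python3 o.py
```

```text
t 10.05 plate xy mm 59.446303793235906 -0.5368812326066422 z 51.55610438802332 yaw [-3.1409  0.0002  1.8647] F -7.047716452570139 -0.17761117764750153 3.9886181930837727 M [-0.3378  1.2528  0.012 ] Mx,My pl -0.022588533487458894 1.2973167028800632 0.02182979368924566 30.00141978263855
```

Call:
{"fn": "apply_moves", "kwargs": {"deltas": [[255, 0.05, 0.012, 0.02, 0, 0, 0], [255, 0.05, 0.012, 0, 0, 0, 0], [255, 0.05, 0.012, 0, 0, 0, 0], [255, 0.05, 0.012, 0, 0, 0, 0]]}}

```text
time_s: 10.45
ee_pos: [0.6221, -0.0155, 0.0515]
eef_rot: [-3.141, 0.0, 1.865]
force: [-6.3, -0.8, 3.6]
grip_width: 0.0215
grip_force: 30.0
```

```bash
python3 o.py
```

```text
t 10.45 plate xy mm 61.55733066367994 -0.5076453765503701 z 51.50569363909364 yaw [-3.141   0.0001  1.8647] F -6.323152236074621 0.7806980699282218 3.6263201796984643 M [-0.3678  1.0763 -0.0512] Mx,My pl -0.09459200259742234 1.1334470351724284 0.02153799524443565 29.99851405620575
```

Call:
{"fn": "apply_moves", "kwargs": {"deltas": [[255, 0.03, 0.007, 0, 0, 0, 0], [255, 0.03, 0.007, 0, 0, 0, 0], [255, 0.03, 0.007, 0, 0, 0, 0]]}}

```text
time_s: 10.75
ee_pos: [0.623, -0.0153, 0.0516]
eef_rot: [-3.141, 0.0, 1.865]
force: [-7.0, -1.8, 2.3]
grip_width: 0.0214
grip_force: 30.0
```

```bash
python3 o.py
```

```text
t 10.75 plate xy mm 62.50051413180489 -0.49652306397173973 z 51.554961553275184 yaw [-3.141   0.0001  1.8648] F -7.250603107997058 -0.04499674966990963 2.343803613795027 M [-0.3328  1.0105 -0.0661] Mx,My pl -0.07665761806781823 1.0610828862947026 0.021350420152104133 29.998594522476196
```

Call:
{"fn": "apply_moves", "kwargs": {"deltas": [[255, 0.03, 0.007, 0, 0, 0, 0], [255, 0.03, 0.007, 0, 0, 0, 0], [255, 0, 0, 0, 0, 0, 0]]}}

```text
time_s: 11.05
ee_pos: [0.6237, -0.0151, 0.0516]
eef_rot: [-3.141, 0.0, 1.865]
force: [-5.3, -1.5, 3.8]
grip_width: 0.0213
grip_force: 30.0
```

```bash
python3 o.py
```

```text
t 11.05 plate xy mm 63.17578851473208 -0.5114510653723112 z 51.550103767425796 yaw [-3.1411  0.0001  1.8648] F -5.541287551867153 -0.18122933979435943 3.800595083474053 M [-0.3053  0.9779 -0.0013] Mx,My pl -0.05793586155945843 1.0227683891443604 0.021325225306856235 29.998227059841156
```

Call:
{"fn": "apply_moves", "kwargs": {"deltas": [[255, 0.03, 0.007, 0, 0, 0, 0], [255, 0.03, 0.007, 0, 0, 0, 0], [255, 0, 0, 0, 0, 0, 0]]}}

```text
time_s: 11.35
ee_pos: [0.6243, -0.015, 0.0516]
eef_rot: [-3.141, 0.0, 1.865]
force: [-5.6, -1.6, 3.1]
grip_width: 0.0211
grip_force: 30.0
```

```bash
python3 o.py
```

```text
t 11.35 plate xy mm 63.78742210606273 -0.5376732422208781 z 51.593892558624425 yaw [-3.1412  0.0001  1.8647] F -5.8165729816415475 -0.2015340701087441 3.1333738127345363 M [-0.2663  0.9804 -0.0097] Mx,My pl -0.01953610637999904 1.0157634636764514 0.021110079807322095 29.998548924922943
```

Call:
{"fn": "apply_moves", "kwargs": {"deltas": [[255, 0.03, 0.007, 0, 0, 0, 0], [255, 0.03, 0.007, 0, 0, 0, 0], [255, 0, 0, 0, 0, 0, 0]]}}

```text
time_s: 11.65
ee_pos: [0.6249, -0.0148, 0.0516]
eef_rot: [-3.141, 0.0, 1.865]
force: [-6.0, -1.4, 1.8]
grip_width: 0.0212
grip_force: 30.0
```

```bash
python3 o.py
```

```text
t 11.65 plate xy mm 64.39241726069247 -0.5319829899824292 z 51.55174099962976 yaw [-3.1411  0.0001  1.8648] F -6.182198382408382 0.09851681673235743 1.848412064769858 M [-0.2884  1.035   0.0056] Mx,My pl -0.027667594658068808 1.0740479140253205 0.021248956571292145 29.998737573623657
```

Call:
{"fn": "apply_moves", "kwargs": {"deltas": [[255, 0.03, 0.007, 0, 0, 0, 0], [255, 0.03, 0.007, 0, 0, 0, 0], [255, 0, 0, 0, 0, 0, 0]]}}

```text
time_s: 11.95
ee_pos: [0.6255, -0.0147, 0.0515]
eef_rot: [-3.141, 0.0, 1.865]
force: [-4.6, -2.2, 3.5]
grip_width: 0.0215
grip_force: 30.0
```

```bash
python3 o.py
```

```text
t 11.95 plate xy mm 64.98584364374668 -0.521746074475131 z 51.529216572971755 yaw [-3.1411  0.0001  1.8648] F -5.022555934421809 -0.9556903907717847 3.5296964551453267 M [-0.2907  1.0206 -0.1268] Mx,My pl -0.033429917461150906 1.0606924327703926 0.021512970000149404 29.998615980148315
```

Call:
{"fn": "apply_moves", "kwargs": {"deltas": [[255, 0.03, 0.007, 0, 0, 0, 0], [255, 0, 0, 0, 0, 0, 0]]}}

```text
time_s: 12.15
ee_pos: [0.6257, -0.0146, 0.0516]
eef_rot: [-3.141, 0.0, 1.865]
force: [-6.3, -1.7, 3.4]
grip_width: 0.0215
grip_force: 30.0
```

```bash
python3 o.py
```

```text
t 12.15 plate xy mm 65.23946359764889 -0.5513718679057729 z 51.5641158893924 yaw [-3.1409  0.0001  1.8648] F -6.518316718072763 -0.08779595345399213 3.3925946720716276 M [-0.3166  1.1617 -0.0092] Mx,My pl -0.024198289212674584 1.2038730426495627 0.021492052697592003 29.99933212995529
```

Call:
{"fn": "apply_moves", "kwargs": {"deltas": [[255, 0.02, 0.005, 0, 0, 0, 0], [255, 0, 0, 0, 0, 0, 0]]}}

```text
time_s: 12.35
ee_pos: [0.6258, -0.0146, 0.0515]
eef_rot: [-3.14, 0.0, 1.865]
force: [-7.2, -1.4, 4.3]
grip_width: 0.0214
grip_force: 30.0
```

```bash
python3 o.py
```

```text
t 12.35 plate xy mm 65.29778326573849 -0.549099843237338 z 51.547275673255555 yaw [-3.1405  0.      1.8648] F -7.319567535368932 0.4301345338935403 4.310912108193346 M [-0.3546  1.3844  0.0076] Mx,My pl -0.006774088018270958 1.4290355648988273 0.021438746429950178 30.00116854906082
```

Call:
{"fn": "apply_moves", "kwargs": {"deltas": [[255, 0.02, 0.005, 0, 0, 0, 0], [255, 0, 0, 0, 0, 0, 0]]}}

```text
time_s: 12.55
ee_pos: [0.6259, -0.0146, 0.0516]
eef_rot: [-3.14, -0.0, 1.865]
force: [-8.4, -2.0, 4.4]
grip_width: 0.0219
grip_force: 30.0
```

```bash
python3 o.py
```

```text
t 12.55 plate xy mm 65.4128673889065 -0.5353622586544071 z 51.561617008413855 yaw [-3.1403 -0.      1.8648] F -8.655393255067585 0.13207615518543314 4.395371745182697 M [-0.4632  1.5365  0.0759] Mx,My pl -0.07510001619209422 1.6030245917938524 0.021897083660732522 30.002223551273346
```

Call:
{"fn": "apply_moves", "kwargs": {"deltas": [[255, 0.01, 0.002, 0, 0, 0, 0], [255, 0, 0, 0, 0, 0, 0]]}}

```text
time_s: 12.75
ee_pos: [0.6259, -0.0146, 0.0515]
eef_rot: [-3.14, -0.0, 1.865]
force: [-8.8, -1.6, 5.0]
grip_width: 0.0215
grip_force: 30.0
```

```bash
python3 o.py
```

```text
t 12.75 plate xy mm 65.42340998253178 -0.5530008165457244 z 51.54419702514407 yaw [-3.14   -0.0001  1.8648] F -8.92632433374169 0.5464642259363498 5.001912846989948 M [-0.4867  1.6807  0.063 ] Mx,My pl -0.06275616740613979 1.7486379536511956 0.021520424688308174 30.00299960374832
```

Call:
{"fn": "apply_moves", "kwargs": {"deltas": [[255, 0.01, 0.002, 0.02, 0, 0, 0], [255, 0, 0, 0, 0, 0, 0]]}}

```text
time_s: 12.95
ee_pos: [0.6261, -0.0145, 0.0515]
eef_rot: [-3.14, 0.0, 1.865]
force: [-5.9, -1.3, 2.6]
grip_width: 0.0217
grip_force: 30.0
```

```bash
python3 o.py
```

```text
t 12.95 plate xy mm 65.68666371243798 -0.5506904309593883 z 51.541244806985155 yaw [-3.1405  0.      1.8648] F -6.07279035676291 0.2215699410578782 2.6043084869827062 M [-0.388   1.135   0.0568] Mx,My pl -0.09991368978902429 1.1953174443166525 0.021698499312756168 29.998029470443726
```

Call:
{"fn": "apply_moves", "kwargs": {"deltas": [[255, 0.01, 0.002, 0.02, 0, 0, 0], [255, 0, 0, 0, 0, 0, 0]]}}

```text
time_s: 13.15
ee_pos: [0.6264, -0.0145, 0.0516]
eef_rot: [-3.141, 0.0, 1.865]
force: [-4.7, -2.7, 0.1]
grip_width: 0.0218
grip_force: 30.0
```

```bash
python3 o.py
```

```text
t 13.15 plate xy mm 65.9172118129558 -0.5711687428562288 z 51.56769646891733 yaw [-3.1408  0.0001  1.8649] F -5.257422800370568 -1.4939477747600265 0.11726997343761403 M [-0.371   0.8838  0.0904] Mx,My pl -0.14463018654087498 0.9475487689288643 0.021775450995580543 29.994936883449554
```

Call:
{"fn": "apply_moves", "kwargs": {"deltas": [[255, 0.02, 0.005, 0.01, 0, 0, 0], [255, 0, 0, 0, 0, 0, 0]]}}

```text
time_s: 13.35
ee_pos: [0.6266, -0.0144, 0.0516]
eef_rot: [-3.141, 0.0, 1.865]
force: [-3.9, -2.7, -3.1]
grip_width: 0.0214
grip_force: 30.0
```

```bash
python3 o.py
```

```text
t 13.35 plate xy mm 66.18595781192704 -0.5388449679624514 z 51.61363179200453 yaw [-3.141   0.0001  1.8649] F -4.476387113168556 -1.7058183076488822 -3.116356911251162 M [-0.5091  0.7765  0.1123] Mx,My pl -0.30463825772067726 0.8771040947622886 0.02143219595802111 29.992782175540924
```

Call:
{"fn": "apply_moves", "kwargs": {"deltas": [[255, 0.02, 0.005, 0, 0, 0, 0], [255, 0, 0, 0, 0, 0, 0]]}}

```text
time_s: 13.55
ee_pos: [0.6267, -0.0144, 0.0516]
eef_rot: [-3.141, -0.0, 1.865]
force: [-5.9, -3.7, -0.7]
grip_width: 0.0215
grip_force: 30.0
```

```bash
python3 o.py
```

```text
t 13.55 plate xy mm 66.27471523444751 -0.5168376088149954 z 51.60511040410114 yaw [-3.1406 -0.      1.8649] F -6.5889311504864265 -2.1196612625444375 -0.729478984335499 M [-0.6172  0.9778  0.1203] Mx,My pl -0.3604939033357809 1.0986391145404752 0.02145813523254731 29.99426543712616
```

Call:
{"fn": "apply_moves", "kwargs": {"deltas": [[255, 0.01, 0.002, 0, 0, 0, 0.003], [255, 0, 0, 0, 0, 0, 0]]}}

```text
time_s: 13.75
ee_pos: [0.6267, -0.0144, 0.0516]
eef_rot: [-3.14, -0.0, 1.868]
force: [-5.7, -1.8, -1.9]
grip_width: 0.0212
grip_force: 30.0
```

```bash
python3 o.py
```

```text
t 13.75 plate xy mm 66.270492604256 -0.523080694580258 z 51.57068764962863 yaw [-3.1404 -0.0001  1.8678] F -5.91733857874938 -0.3541353812492191 -1.9325562991728877 M [-0.5698  1.0676  0.1035] Mx,My pl -0.2926571023162743 1.1742316983095284 0.0212202546885265 29.995146095752716
```

Call:
{"fn": "apply_moves", "kwargs": {"deltas": [[255, 0.01, 0.002, 0, 0, 0, 0], [255, 0, 0, 0, 0, 0, 0]]}}

```text
time_s: 13.95
ee_pos: [0.6267, -0.0144, 0.0516]
eef_rot: [-3.14, -0.0, 1.868]
force: [-6.7, -3.9, -1.1]
grip_width: 0.0216
grip_force: 30.0
```

```bash
python3 o.py
```

```text
t 13.95 plate xy mm 66.28793729879533 -0.517200927105878 z 51.56914805513854 yaw [-3.1401 -0.0001  1.8678] F -7.423671488166289 -2.163697921294845 -1.0667370050053124 M [-0.6748  1.2366  0.0758] Mx,My pl -0.3533713405040858 1.363758537458626 0.02158176818809547 29.996095597743988
```

Call:
{"fn": "apply_moves", "kwargs": {"deltas": [[255, 0.01, 0.002, 0, 0, 0, 0.002], [255, 0.01, 0.002, 0, 0, 0, 0], [255, 0, 0, 0, 0, 0, 0]]}}

```text
time_s: 14.25
ee_pos: [0.6268, -0.0144, 0.0516]
eef_rot: [-3.14, -0.0, 1.87]
force: [-8.8, -3.1, -0.2]
grip_width: 0.0217
grip_force: 30.0
```

```bash
python3 o.py
```

```text
t 14.25 plate xy mm 66.33805070951267 -0.5255906941034024 z 51.568276271769285 yaw [-3.1397 -0.0003  1.8698] F -9.295730688421967 -0.8961573131734613 -0.21227742411690304 M [-0.6394  1.4973  0.0531] Mx,My pl -0.2555294679099716 1.6079826325766773 0.021695833477019717 29.998888671398163
```

Call:
{"fn": "apply_moves", "kwargs": {"deltas": [[255, 0.01, 0.002, 0, 0, 0, 0], [255, 0, 0, 0, 0, 0, 0], [255, 0, 0, 0, 0, 0, 0]]}}

```text
time_s: 14.55
ee_pos: [0.6268, -0.0143, 0.0516]
eef_rot: [-3.14, -0.0, 1.87]
force: [-9.0, -3.4, 0.4]
grip_width: 0.0212
grip_force: 30.0
```

```bash
python3 o.py
```

```text
t 14.55 plate xy mm 66.38535227483032 -0.5186185198307456 z 51.60722359806358 yaw [-3.1396 -0.0003  1.8698] F -9.533759132369637 -1.1378409907072218 0.3829668160296087 M [-0.6722  1.73    0.0106] Mx,My pl -0.23068642842405818 1.8415865481211782 0.02122877165980013 29.999547600746155
```

Call:
{"fn": "apply_moves", "kwargs": {"deltas": [[255, 0.01, 0.002, 0, 0, 0, 0], [255, 0.01, 0.002, 0, 0, 0, 0], [255, 0, 0, 0, 0, 0, 0], [255, 0, 0, 0, 0, 0, 0]]}}

```text
time_s: 14.95
ee_pos: [0.6268, -0.0143, 0.0516]
eef_rot: [-3.139, -0.0, 1.87]
force: [-10.2, -4.0, 1.3]
grip_width: 0.0215
grip_force: 30.0
```

```bash
python3 o.py
```

```text
t 14.95 plate xy mm 66.40430913423803 -0.5346873074070139 z 51.59931988506549 yaw [-3.1391 -0.0004  1.8697] F -10.888938591714505 -1.4308805719268265 1.3087202090341048 M [-0.7237  1.8968  0.0477] Mx,My pl -0.2399752107586869 2.0159746446091806 0.021471360475391225 30.002244114875793
```

Call:
{"fn": "apply_moves", "kwargs": {"deltas": [[255, 0.005, 0.001, 0.01, 0, 0, 0], [255, 0, 0, 0, 0, 0, 0], [255, 0, 0, 0, 0, 0, 0]]}}

```text
time_s: 15.25
ee_pos: [0.6269, -0.0143, 0.0516]
eef_rot: [-3.139, -0.0, 1.87]
force: [-9.5, -3.6, -0.0]
grip_width: 0.0211
grip_force: 30.0
```

```bash
python3 o.py
```

```text
t 15.25 plate xy mm 66.44498363181187 -0.5347151607602778 z 51.6030788633861 yaw [-3.139  -0.0004  1.8697] F -10.065982165058593 -1.1641927773342713 -0.036533903831937775 M [-0.7844  1.8167  0.0452] Mx,My pl -0.31837634369274276 1.9529960390331862 0.0211221727131481 30.00128924846649
```

Call:
{"fn": "apply_moves", "kwargs": {"deltas": [[255, 0.01, 0.002, 0.02, 0, 0, 0], [255, 0, 0, 0, 0, 0, 0], [255, 0, 0, 0, 0, 0, 0]]}}

```text
time_s: 15.55
ee_pos: [0.6269, -0.0143, 0.0516]
eef_rot: [-3.139, -0.0, 1.87]
force: [-9.1, -3.9, -1.5]
grip_width: 0.0214
grip_force: 30.0
```

```bash
python3 o.py
```

```text
t 15.55 plate xy mm 66.4836304523585 -0.5225493576767174 z 51.62524695152977 yaw [-3.1388 -0.0005  1.8698] F -9.757996854047617 -1.5597356545000396 -1.465317032696817 M [-0.7988  1.7634  0.0283] Mx,My pl -0.34530460918067735 1.9048285548774546 0.02140194993690726 29.999417066574097
```

Call:
{"fn": "apply_moves", "kwargs": {"deltas": [[255, 0.01, 0.002, 0, 0, 0, 0], [255, 0.01, 0.002, 0, 0, 0, 0], [255, 0, 0, 0, 0, 0, 0], [255, 0, 0, 0, 0, 0, 0]]}}

```text
time_s: 15.95
ee_pos: [0.627, -0.0143, 0.0516]
eef_rot: [-3.138, -0.001, 1.87]
force: [-11.0, -4.4, 0.0]
grip_width: 0.0218
grip_force: 30.0
```

```bash
python3 o.py
```

```text
t 15.95 plate xy mm 66.55439899637204 -0.5187680770063824 z 51.64439496893771 yaw [-3.1384 -0.0006  1.8697] F -11.793832330541044 -1.6053176188845384 0.0438457840292224 M [-0.7826  2.1006  0.0231] Mx,My pl -0.24748143543670215 2.2279132160163493 0.02181559185882688 30.00249356031418
```

Firm, balanced contact (≈11.8 N total including a few N friction, Mz≈0). Hold a second.

Call:
{"fn": "apply_moves", "kwargs": {"deltas": [[255, 0, 0, 0, 0, 0, 0], [255, 0, 0, 0, 0, 0, 0], [255, 0, 0, 0, 0, 0, 0], [255, 0, 0, 0, 0, 0, 0], [255, 0, 0, 0, 0, 0, 0], [255, 0, 0, 0, 0, 0, 0], [255, 0, 0, 0, 0, 0, 0], [255, 0, 0, 0, 0, 0, 0], [255, 0, 0, 0, 0, 0, 0], [255, 0, 0, 0, 0, 0, 0]]}}

```text
time_s: 16.95
ee_pos: [0.6269, -0.0143, 0.0516]
eef_rot: [-3.138, -0.001, 1.87]
force: [-10.0, -3.1, 0.2]
grip_width: 0.0213
grip_force: 30.0
```

```bash
python3 o.py; python3 - <<'E'
from station import ctrl
from h import *
o,c=wrist(ctrl,"w4")
cv2.imwrite("pics/w4b.png",np.vstack([cv2.resize(c["img"][40:240,60:400,::-1],None,fx=2,fy=2)]))
E
```

```text
t 16.95 plate xy mm 66.51918953942986 -0.5227086200558946 z 51.62131008699377 yaw [-3.1383 -0.0006  1.8697] F -10.43057945261181 -0.5928569311654642 0.20417288073544265 M [-0.9017  2.0428  0.0578] Mx,My pl -0.37707463917413786 2.2008522272379416 0.021268423454363434 30.002519488334656
```

View pics/w4.png

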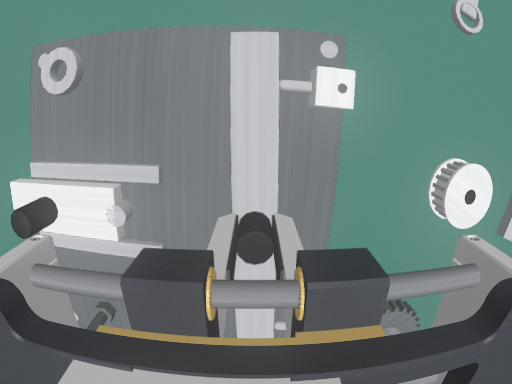

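Left tip (280,86) touches the bar's edge; the right tip shows at ~(280,328) also on the edge. Relax the push and release.

Call:
{"fn": "apply_moves", "kwargs": {"deltas": [[255, -0.02, -0.005, 0, 0, 0, 0], [255, -0.02, -0.005, 0, 0, 0, 0], [255, 0, 0, 0, 0, 0, 0]]}}

```text
time_s: 17.3
ee_pos: [0.6269, -0.0143, 0.0516]
eef_rot: [-3.139, -0.0, 1.87]
force: [-7.7, -3.8, -1.5]
grip_width: 0.0214
grip_force: 30.0
```

```bash
python3 o.py
```

```text
t 17.3 plate xy mm 66.45930004792365 -0.5285895421416497 z 51.64284284213988 yaw [-3.1394 -0.0004  1.8698] F -8.429599800747203 -1.7735973192894163 -1.52665106775978 M [-0.7244  1.4309  0.0938] Mx,My pl -0.3541090829478987 1.5642031824546176 0.021391338813514404 29.996675848960876
```

Call:
{"fn": "apply_moves", "kwargs": {"deltas": [[150, 0, 0, 0, 0, 0, 0], [150, 0, 0, 0, 0, 0, 0], [150, 0, 0, 0, 0, 0, 0], [150, 0, 0, 0, 0, 0, 0], [150, 0, 0, 0, 0, 0, 0]]}}

```text
time_s: 17.8
ee_pos: [0.6278, -0.014, 0.0523]
eef_rot: [3.141, 0.0, 1.87]
force: [0.1, 0.4, 0.6]
grip_width: 0.0387
grip_force: 0.0
```

```bash
python3 o.py
```

```text
t 17.8 plate xy mm 67.44921948961972 -0.4550925613700049 z 52.309329959455795 yaw [3.1411 0.0001 1.8698] F 0.20657229137505426 0.3345515128478241 0.5573461151919543 M [-0.0321 -0.1504 -0.031 ] Mx,My pl -0.06775901873721658 -0.13810494346223565 0.03873127417849717 0.0
```

Call:
{"fn": "apply_moves", "kwargs": {"deltas": [[130, 0, 0, 1, 0, 0, 0], [110, 0, 0, 3, 0, 0, 0], [110, 0, 0, 3, 0, 0, 0], [110, -3, -0.7, 0, 0, 0, -0.02], [110, -4, -1, 0, 0, 0, -0.03], [110, -4, -1, 0, 0, 0, 0], [110, -3.2, -0.8, 0, 0, 0, 0], [110, -1.4, -0.4, 0, 0, 0, 0], [110, 0, 0, 0, 0, 0, 0], [110, 0, 0, 0, 0, 0, 0]]}}

```text
time_s: 18.8
ee_pos: [0.4725, -0.0531, 0.123]
eef_rot: [3.14, 0.001, 1.82]
force: [1.0, -0.7, -0.0]
grip_width: 0.0536
grip_force: 0.0
```

```bash
python3 o.py; python3 - <<'E'
from station import ctrl
from h import *
o,c=wrist(ctrl,"w5")
E
```

```text
t 18.8 plate xy mm -92.70656080384818 -0.5434876201446857 z 122.97877813677331 yaw [3.1401 0.0006 1.8195] F 0.7706767642395361 -0.878184664679638 -0.04369477079311243 M [-0.0008 -0.1097 -0.0228] Mx,My pl -0.02752070618076376 -0.10620110074154461 0.05356098932377207 0.0
```

View pics/w5.png

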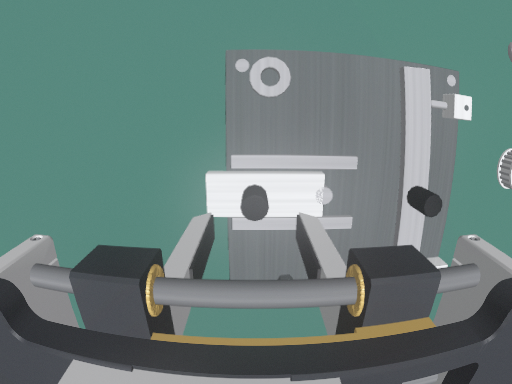

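Jaw knob (255,203) is centred between the fingers; straightedge still against the left screw (432,104). Descend and grip the jaw knob.

Call:
{"fn": "apply_moves", "kwargs": {"deltas": [[110, 0, 0, -2, 0, 0, 0], [110, 0, 0, -2.5, 0, 0, 0], [110, 0, 0, -1.7, 0, 0, 0], [110, 0, 0, -0.6, 0, 0, 0], [110, 0, 0, 0, 0, 0, 0], [255, 0, 0, 0, 0, 0, 0], [255, 0, 0, 0, 0, 0, 0], [255, 0, 0, 0, 0, 0, 0], [255, 0, 0, 0, 0, 0, 0], [255, 0, 0, 0, 0, 0, 0]], "grip_force": 20}}

```text
time_s: 19.85
ee_pos: [0.4719, -0.0531, 0.0545]
eef_rot: [3.141, 0.0, 1.82]
force: [-0.3, 0.5, 3.0]
grip_width: 0.0219
grip_force: 20.0
```

Call:
{"fn": "apply_moves", "kwargs": {"deltas": [[255, 0, 0, 0, 0, 0, 0], [255, 0, 0, 0, 0, 0, 0], [255, 0, 0, 0, 0, 0, 0]]}}

```text
time_s: 20.15
ee_pos: [0.4719, -0.0531, 0.0545]
eef_rot: [3.141, 0.0, 1.82]
force: [-0.1, 0.6, 5.8]
grip_width: 0.0217
grip_force: 20.0
```

```bash
python3 o.py
```

```text
t 20.15 plate xy mm -93.3125598745789 -0.36565318591095075 z 54.48453317360945 yaw [3.141  0.0002 1.8198] F 0.02243758188141751 0.6609786642737123 5.784890074783972 M [ 0.0943 -0.0187  0.0105] Mx,My pl 0.08688360990297497 -0.04114217323648567 0.021675177916110542 20.0011745095253
```

Call:
{"fn": "apply_moves", "kwargs": {"deltas": [[255, 0.2, 0.05, 0.04, 0, 0, 0], [255, 0.49, 0.12, 0, 0, 0, 0], [255, 0.78, 0.2, 0, 0, 0, 0], [255, 0.78, 0.2, 0, 0, 0, 0], [255, 0.78, 0.2, 0, 0, 0, 0], [255, 0.78, 0.2, 0, 0, 0, 0], [255, 0.78, 0.2, 0, 0, 0, 0], [255, 0.49, 0.12, 0, 0, 0, 0], [255, 0.2, 0.05, 0, 0, 0, 0], [255, 0, 0, 0, 0, 0, 0]]}}

```text
time_s: 21.15
ee_pos: [0.525, -0.0396, 0.0546]
eef_rot: [3.14, 0.0, 1.82]
force: [3.8, -2.9, -0.9]
grip_width: 0.0218
grip_force: 20.0
```

```bash
python3 o.py
```

```text
t 21.15 plate xy mm -38.48712040114074 -0.23616156246293177 z 54.55590948723806 yaw [3.1403 0.0003 1.8199] F 2.9926312918075735 -3.7151049408635437 -0.8661893307025876 M [-0.3932 -0.7205  0.0134] Mx,My pl -0.55681215782494 -0.6030744957537469 0.021822938418757282 20.000022053718567
```

Call:
{"fn": "apply_moves", "kwargs": {"deltas": [[255, 0.29, 0.07, 0, 0, 0, 0], [255, 0.29, 0.07, 0, 0, 0, 0], [255, 0.29, 0.07, 0, 0, 0, 0], [255, 0.1, 0.025, 0, 0, 0, 0], [255, 0.1, 0.025, 0, 0, 0, 0], [255, 0, 0, 0, 0, 0, 0]]}}

```text
time_s: 21.75
ee_pos: [0.5353, -0.037, 0.0545]
eef_rot: [3.141, 0.0, 1.82]
force: [-1.6, -2.6, 2.1]
grip_width: 0.0216
grip_force: 20.0
```

```bash
python3 o.py
```

```text
t 21.75 plate xy mm -27.902405799231534 -0.23582425796961362 z 54.54043305595496 yaw [3.1413 0.     1.8198] F -2.1917208986365027 -2.0790343684234625 2.1326851809449665 M [-0.5279  0.1823  0.0006] Mx,My pl -0.46764932098460754 0.30538283587685733 0.021605459531954967 20.00030279159546
```

Call:
{"fn": "apply_moves", "kwargs": {"deltas": [[255, 0.2, 0.03, 0, 0, 0, 0], [255, 0.2, 0.05, 0, 0, 0, 0], [255, 0.1, 0.025, 0, 0, 0, 0], [255, 0.1, 0.025, 0, 0, 0, 0], [255, 0.05, 0.012, 0, 0, 0, 0], [255, 0, 0, 0, 0, 0, 0]]}}

```text
time_s: 22.35
ee_pos: [0.5417, -0.0354, 0.0546]
eef_rot: [3.141, -0.0, 1.82]
force: [-3.2, 1.6, 3.8]
grip_width: 0.0217
grip_force: 20.0
```

```bash
python3 o.py
```

```text
t 22.35 plate xy mm -21.2965269361856 -0.27081889558392436 z 54.55079102585863 yaw [ 3.1414 -0.0002  1.8198] F -2.6849016652194173 2.371434429603608 3.8328241928225864 M [0.15   0.4363 0.0147] Mx,My pl 0.251765101747367 0.386629125326528 0.02168043103965451 20.000469982624054
```

Call:
{"fn": "apply_moves", "kwargs": {"deltas": [[255, 0.03, 0.007, 0, 0, 0, 0], [255, 0.03, 0.007, 0, 0, 0, 0], [255, 0, 0, 0, 0, 0, 0]]}}

```text
time_s: 22.65
ee_pos: [0.5422, -0.0354, 0.0545]
eef_rot: [-3.141, -0.0, 1.82]
force: [-4.3, 2.1, 4.2]
grip_width: 0.0214
grip_force: 20.0
```

```bash
python3 o.py
```

```text
t 22.65 plate xy mm -20.81037281239665 -0.30933976222064663 z 54.51640042758893 yaw [-3.1415 -0.0003  1.8198] F -3.7010796678376314 3.0656484877772683 4.1538894575251595 M [0.4238 0.7043 0.042 ] Mx,My pl 0.5825241441293103 0.5799135972143235 0.021364002918890276 20.00057816505432
```

Call:
{"fn": "apply_moves", "kwargs": {"deltas": [[255, 0.03, 0.015, 0, 0, 0, 0], [255, 0.03, 0.007, 0, 0, 0, 0], [255, 0, 0, 0, 0, 0, 0]]}}

```text
time_s: 22.95
ee_pos: [0.5428, -0.0352, 0.0545]
eef_rot: [-3.142, -0.0, 1.82]
force: [-4.3, 1.7, 3.4]
grip_width: 0.0216
grip_force: 20.0
```

```bash
python3 o.py
```

```text
t 22.95 plate xy mm -20.138039278662767 -0.3055770445389478 z 54.52223543809306 yaw [-3.1415 -0.0002  1.8198] F -3.7994112040447403 2.7214456346186435 3.3535869594051215 M [0.3457 0.7068 0.0129] Mx,My pl 0.5074065266717768 0.6013684393834989 0.02159637885369303 20.000520944595337
```

Call:
{"fn": "apply_moves", "kwargs": {"deltas": [[255, 0.03, 0.007, 0, 0, 0, 0], [255, 0.03, 0.007, 0, 0, 0, 0], [255, 0, 0, 0, 0, 0, 0]]}}

```text
time_s: 23.25
ee_pos: [0.5434, -0.035, 0.0545]
eef_rot: [-3.142, -0.0, 1.82]
force: [-4.0, 2.9, 4.1]
grip_width: 0.0215
grip_force: 20.0
```

```bash
python3 o.py
```

```text
t 23.25 plate xy mm -19.512871438718854 -0.29902630830356497 z 54.5247630103577 yaw [-3.1416 -0.0002  1.8198] F -3.1928718067275974 3.8197336676411666 4.1144434329694795 M [ 0.4349  0.7239 -0.0207] Mx,My pl 0.5980778407762154 0.5961643020886188 0.021476312287085204 20.000563859939575
```

Call:
{"fn": "apply_moves", "kwargs": {"deltas": [[255, 0.03, 0.007, 0, 0, 0, 0], [255, 0.02, 0.005, 0, 0, 0, 0], [255, 0, 0, 0, 0, 0, 0]]}}

```text
time_s: 23.55
ee_pos: [0.5439, -0.0349, 0.0545]
eef_rot: [-3.141, -0.0, 1.82]
force: [-4.6, 2.2, 3.7]
grip_width: 0.0217
grip_force: 20.0
```

```bash
python3 o.py
```

```text
t 23.55 plate xy mm -19.032916119318294 -0.30471185965572634 z 54.492308138798734 yaw [-3.1415 -0.0002  1.8198] F -3.939194301953693 3.280671504492866 3.655152282236447 M [0.4175 0.6971 0.0059] Mx,My pl 0.5746533610737807 0.5744496773729663 0.021701310397977767 20.000603199005127
```

Call:
{"fn": "apply_moves", "kwargs": {"deltas": [[255, 0.03, 0.007, 0, 0, 0, 0], [255, 0.02, 0.005, 0, 0, 0, 0], [255, 0, 0, 0, 0, 0, 0]]}}

```text
time_s: 23.85
ee_pos: [0.5441, -0.0349, 0.0545]
eef_rot: [-3.141, -0.0, 1.82]
force: [-7.4, 2.0, 6.5]
grip_width: 0.0215
grip_force: 20.0
```

```bash
python3 o.py
```

```text
t 23.85 plate xy mm -18.790498741157304 -0.2966439531561803 z 54.49584507739102 yaw [-3.1408 -0.0003  1.8198] F -6.648778861214356 3.764602419689472 6.4644058328830205 M [ 0.2876  1.1649 -0.0004] Mx,My pl 0.5626714091131783 1.0597906493911062 0.021484007950745353 20.00165194272995
```

Nose has met the straightedge (x jumps to −6.6 N). Build up the nip gently.

Call:
{"fn": "apply_moves", "kwargs": {"deltas": [[255, 0.015, 0.004, 0, 0, 0, 0], [255, 0, 0, 0, 0, 0, 0]]}}

```text
time_s: 24.05
ee_pos: [0.5442, -0.0348, 0.0545]
eef_rot: [-3.14, -0.0, 1.82]
force: [-7.7, 1.4, 6.8]
grip_width: 0.0216
grip_force: 20.0
```

```bash
python3 o.py
```

```text
t 24.05 plate xy mm -18.75584936992993 -0.28844250499337315 z 54.52220175304478 yaw [-3.1405 -0.0003  1.8198] F -7.074971382976998 3.2656122237174734 6.78822610454035 M [0.3112 1.323  0.0611] Mx,My pl 0.6240392547229204 1.207383551339742 0.021594704770629046 20.002471804618835
```

Call:
{"fn": "apply_moves", "kwargs": {"deltas": [[255, 0.015, 0.004, 0, 0, 0, 0], [255, 0, 0, 0, 0, 0, 0]]}}

```text
time_s: 24.25
ee_pos: [0.5442, -0.0349, 0.0545]
eef_rot: [-3.14, -0.0, 1.82]
force: [-9.4, 1.5, 7.4]
grip_width: 0.0216
grip_force: 20.0
```

```bash
python3 o.py
```

```text
t 24.25 plate xy mm -18.745919354236687 -0.31687683675588685 z 54.502492908673695 yaw [-3.1401 -0.0004  1.8198] F -8.720109542413116 3.7343204682718962 7.353519189194858 M [0.2122 1.4906 0.0174] Mx,My pl 0.5688544897460666 1.3940187214256257 0.02155356009433457 20.00365823507309
```

Call:
{"fn": "apply_moves", "kwargs": {"deltas": [[255, 0.01, 0.002, 0, 0, 0, 0], [255, 0, 0, 0, 0, 0, 0]]}}

```text
time_s: 24.45
ee_pos: [0.5442, -0.0348, 0.0545]
eef_rot: [-3.14, -0.0, 1.82]
force: [-9.1, 0.5, 8.1]
grip_width: 0.0215
grip_force: 20.0
```

```bash
python3 o.py
```

```text
t 24.45 plate xy mm -18.699419625484122 -0.2843041815012678 z 54.52514951716332 yaw [-3.14   -0.0004  1.8199] F -8.712657480821974 2.7337758904438183 8.072482385137844 M [ 0.1963  1.6075 -0.0251] Mx,My pl 0.5818550316451533 1.5112773947791565 0.02146422183569647 20.004388689994812
```

Call:
{"fn": "apply_moves", "kwargs": {"deltas": [[255, 0.02, 0.005, 0, 0, 0, 0], [255, 0, 0, 0, 0, 0, 0]]}}

```text
time_s: 24.65
ee_pos: [0.5443, -0.0348, 0.0545]
eef_rot: [-3.139, -0.001, 1.82]
force: [-11.9, 0.1, 7.9]
grip_width: 0.0213
grip_force: 20.0
```

```bash
python3 o.py
```

```text
t 24.65 plate xy mm -18.685825948989415 -0.30358829582710933 z 54.46892518804528 yaw [-3.1394 -0.0005  1.8198] F -11.545656314273021 2.95217371173415 7.8726183477182765 M [0.0599 1.9508 0.0465] Mx,My pl 0.5331992372672124 1.8774711784568832 0.021271493588202687 20.00642403960228
```

Call:
{"fn": "apply_moves", "kwargs": {"deltas": [[255, 0.02, 0.005, 0, 0, 0, 0], [255, 0, 0, 0, 0, 0, 0]]}}

```text
time_s: 24.85
ee_pos: [0.5443, -0.0348, 0.0545]
eef_rot: [-3.139, -0.001, 1.82]
force: [-11.7, 0.4, 10.2]
grip_width: 0.0215
grip_force: 20.0
```

```bash
python3 o.py
```

```text
t 24.85 plate xy mm -18.624292243536818 -0.31469755790023385 z 54.47625015696608 yaw [-3.1391 -0.0006  1.8198] F -11.262597029968166 3.1979555924037735 10.22584522142026 M [0.0034 2.1233 0.0302] Mx,My pl 0.5203970449963488 2.058558904836384 0.021450108508178564 20.008763819932938
```

Call:
{"fn": "apply_moves", "kwargs": {"deltas": [[255, 0.02, 0.005, 0, 0, 0, 0], [255, 0, 0, 0, 0, 0, 0]]}}

```text
time_s: 25.05
ee_pos: [0.5444, -0.0348, 0.0545]
eef_rot: [-3.139, -0.001, 1.82]
force: [-14.4, 0.2, 11.7]
grip_width: 0.0217
grip_force: 20.0
```

```bash
python3 o.py
```

```text
t 25.05 plate xy mm -18.566912922196433 -0.2895159979728333 z 54.48835593943164 yaw [-3.1387 -0.0006  1.8198] F -13.970565338939053 3.6683112650368463 11.693902996163027 M [-0.0968  2.3488 -0.0116] Mx,My pl 0.47813136379434473 2.301620531025637 0.021699405633803664 20.01107409596443
```

Call:
{"fn": "apply_moves", "kwargs": {"deltas": [[150, 0, 0, 0, 0, 0, 0], [150, 0, 0, 0, 0, 0, 0], [150, 0, 0, 0, 0, 0, 0], [150, 0, 0, 0, 0, 0, 0], [150, 0, 0, 0, 0, 0, 0]]}}

```text
time_s: 25.55
ee_pos: [0.5456, -0.0347, 0.0545]
eef_rot: [3.141, 0.0, 1.82]
force: [0.3, 0.1, -0.1]
grip_width: 0.0391
grip_force: 0.0
```

```bash
python3 o.py
```

```text
t 25.55 plate xy mm -17.377519573307016 -0.4518406355350791 z 54.50123012906928 yaw [3.1414 0.0001 1.8198] F 0.28888697622109 0.005339004370493534 -0.06248769528428622 M [-0.0161 -0.0857  0.0182] Mx,My pl -0.03649227072946803 -0.07921836269895197 0.03905023982818346 0.0
```

Call:
{"fn": "apply_moves", "kwargs": {"deltas": [[150, 0, 0, 1, 0, 0, 0], [150, 0, 0, 3, 0, 0, 0], [150, 0, 0, 4, 0, 0, 0], [150, 0, 0, 4, 0, 0, 0], [150, -2, 0, 2, 0, 0, 0], [150, -4, 0, 0, 0, 0, 0], [150, -2, 0, 0, 0, 0, 0], [150, 0, 0, 0, 0, 0, 0]]}}

```text
time_s: 26.35
ee_pos: [0.4641, -0.0346, 0.1957]
eef_rot: [3.14, 0.001, 1.82]
force: [0.1, -1.1, 0.2]
grip_width: 0.0388
grip_force: 0.0
```

```bash
python3 o.py; python3 - <<'E'
from station import ctrl
from h import *
o,c=wrist(ctrl,"w6");d=ctrl.camera("side")
cv2.imwrite("pics/f.png",np.vstack([c["img"][:250,90:430,::-1],cv2.resize(d["img"][150:290,190:360,::-1],None,fx=2,fy=2)]))
E
```

```text
t 26.35 plate xy mm -96.41094971412996 19.46846636243445 z 195.72632891908285 yaw [3.1404 0.0005 1.8196] F -0.1613578052722396 -1.049301879727929 0.19260739553774253 M [-0.0883 -0.1442 -0.0029] Mx,My pl -0.12075463002373411 -0.1183540554983843 0.038791676098542234 0.0
```

View pics/f.png

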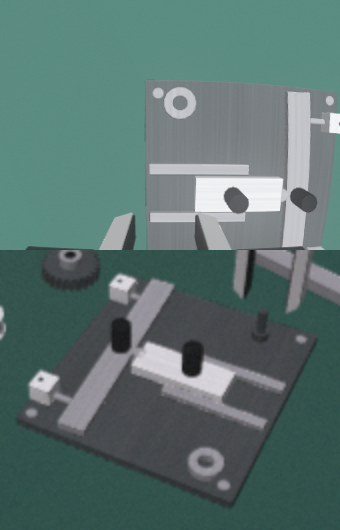

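The pictures show the bar on both screw tips (side crop ~(62,397) and (138,295)), the jaw nose on its back edge and the robot clear. Handing in.

```bash
python3 -c "
from station import ctrl
print(ctrl.hand_in())"
```

```text
the job is handed in; nothing more can be done
None
```

I handed the job in at about 26 s: the straightedge was held on both screw tips for a second at an estimated 3.5–7 N each, then nipped by the jaw and released. These forces are inferred from the wrist sensor, the nip left after letting go was checked only in the final pictures, and hand-in returned no verdict.

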